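# Unlatch and lift the slide cassette from the scanner drawer

## Robot

A 7-joint arm with a two-finger parallel gripper is mounted at the origin on the work surface. World frame = base frame: x ahead of the robot, y to its left, z up, the work surface at z = 0. Lengths are in m, angles in rad, forces in N, time in s.
With the tool pointing down it reaches from about 0.4 to 0.85 m from the base axis. Payload 10.4 kg.
Tool frame: the origin (TCP) lies midway between the tips of the shut fingers; the grasp point (between the pads) lies 19 mm behind it; z points along the fingers, y is the line along which they close (so a half turn about z gives the same grasp; the last joint's range is limited). The gripper opens to 87 mm and grips with 3 to 60 N. Pads are 19 mm wide; open, the fingers measure 117 mm over their backs; the gripper's body (75 mm by 190 mm) begins 51 mm behind the grasp point.
Start: joints at [-0.023, 0.332, -0.065, 1.46, 0.022, 1.35, -0.088], TCP at [0.625, 0, 0.197] pointing down, gripper open.
Joint ranges: [-2.6, 2.6], [-0.5, 2.12], [-1.47, 1.34], [0.16, 2.42], [-1.27, 4.41], [0.06, 2.06], [-2.6, 2.6]. Speed limits (rad/s): [2.22, 2.22, 2.79, 2.79, 3.14, 3.14, 3.14].

## Interface

Orientations are given as a unit quaternion [x, y, z, w].
In Python, from bench import sensors, eyes, order gives the robot as it stands.
- The arm moves only by the tool arm_command, never from a script. Its argument "steps" is a list of rows, each an object with "rot": the turn, a rotation vector about the world's x, y, z in degrees, a list of three; "slide": the shift along the world's x, y, z in m, a list of three; "grip": the opening, from 0 (shut) to 1 (fully open). A call has exactly 8 rows; each row shifts and turns the commanded pose from where the row before left it; what a row does not reach is not made up. A row lasts 1/8 s, in which the tool goes at most 62.5 mm and 10.7 degrees, less where a joint would pass 70% of its speed; a pose out of reach is approached as far as the arm can. A call with a gripper value outside its range is refused whole. The fingers move at their own pace and stop on an object; "newtons" is the grip in N (left out, the last holds). Time passes only in rows, so rows that do not move let the fingers close, or fill a call up. It gives the time, the measured TCP pose, the force, the opening and the grip force at its end, in the units of the state.
- sensors.read_state(): the state, without advancing time (a new reading comes with each control period).
- eyes.camera(name): name is "scene" or "side" or "wrist"; returns a dict with "pixels" (480x640x3 uint8, red, green, blue), "intrinsics" (3x3 intrinsics, pixels), "pose" (4x4, takes a point from camera to world coordinates). Camera axes: x right, y down, z forward; pixel columns grow to the right and rows downward; lengths in m; the calibration is good to about 2 mm. A picture is of the moment at which its call begins. There is no depth.
- order.close_job(): hands the job in; it is judged then, once.
Trained networks look in a picture, given as the dict that the camera call returned (one of the last four; its "shot" number tells which), for a name from the list of things; names that differ only in an ending like _2 or _b are one class to them, and where a whole thing is asked for, a point or a joint stands for the part that bears it (a point fixed in the world has none). Each returns a list of dicts, best first, with "conf" (0 to 1); they miss things now and then, are a little off and sometimes report something else, mostly with a low value. They report only what shows in the picture. A call takes as long as a camera call.
- eyes.look_for(name, picture): "bbox" ([left, top, right, bottom] in pixels, round what is visible of it).
The state is a dict: "time": time; "joint_positions": joint angles; "joint_vel": joint speeds; "joint_torque": joint torques, N m; "ee_pos": TCP position; "eef_rot": TCP orientation; "ft_force": force on the tool from outside, world axes, zero at the start; "torque": the same for the moment, N m; "width": finger opening in m; "grip_force": force on a finger pad.
Only numpy, scipy, OpenCV 4.12 (cv2) and the standard library are available. Lean on these libraries where they do the work, as an engineer would, in place of code of your own. Each camera call takes 0.05 s, during which the arm holds its last target. There are 200 camera calls.

## Task

Pull the slide scanner's drawer straight out to its stop, then pinch the two side catches of the slide cassette fully in with the fingers and lift the cassette level out of its bay. Finish while still holding it by the pinched catches, at rest, at least 10 cm above where it sat and touching nothing but the fingers. Leave the drawer fully out, the filler plate in its bay and the other things on the bench where they are, and never let the catches spring back once the cassette is out.

Things in the scene. Friction and masses are not known exactly. Their poses are not given: they have to be found in the camera images.
- scanner: Housing of the slide scanner's loading unit, fixed: low white box 280 deep (x) x 300 wide (y) x 108 tall. Origin on the table at the middle of the foot of its front face; its x points to its rear, -x out of the front towards the robot; z up. It may stand turned by up to 12 degrees. A fixed carton 85 x 100 x 30 lies on the rear half of its top; a fixed tube rack 72 tall stands beside its left.
- drawer (a joint): Metres the unit's one drawer is pulled out along the housing's -x: 0 closed (at the start), 0.17 at its stop. About 2.5 N of friction; stays where left. Front panel 12 thick, 296 wide, top edge 100 above the table. Tray floor 22 above the table, tray walls 18 tall above it. Two bays, centres 60 left and 60 right of its middle, 110 behind the panel's outer face; black guides there rise at most 18.
- drawer_bar (a point): Middle of the drawer's steel pull bar: round, 10 in diameter, 120 long along the housing's y, 80 above the table, its centre line 45 in front of the front panel (40 free between bar and panel). Moves with the drawer; its axes are those of the housing.
- cassette_center (a point): Middle of the slide cassette, half-way up: 31 above its underside, 53 above the table while seated on the tray floor. Black open-topped body 92 long (x) x 35 wide (y) x 50 tall with glass slides, 0.15 to 0.35 kg, in the left or right bay (it varies), lined up with the housing. Mid-way along each long side stands a grey ribbed catch paddle, 34 long (x), from 20 to 62 above the underside.
- catch_left (a joint): Travel in metres of the catch on the cassette's +y side: 0 released, 0.007 fully in, clear of the bay from 0.006. Sprung: moves from about 2.5 N, fully in at about 7 N; a pinch of 15 to 30 N brings both home. Outer paddle faces are 58 apart released, 44 pressed.
- catch_right (a joint): The same for the catch on the -y side. A tooth at each paddle's foot hooks outwards under a lip of the bay and locks the cassette; the lip's top is 17.5 above the tray floor, just outside the paddle's foot, so fingertips should stay 20 or more above the tray floor.
- filler: Plain aluminium filler plate 92 x 35 x 14 with no catches, lying in the other bay; origin at the centre of its underside. Stays there.
- kit_box: Bystander: white cardboard kit box 110 x 150 x 45 on the table left of the unit and in front of it; origin at the centre of its underside.
- specimen_jar: Bystander: jar with white lid, 52 in diameter, 70 tall, on the table right of the unit and a little in front of it; origin at the centre of its underside.
- stain_bottle: Bystander: amber bottle, 60 in diameter, 115 tall, on the table close to the front right corner of the unit; origin at the centre of its underside.
- barcode_reader: Bystander: grey hand-held barcode reader lying on the table far to the right, about 140 x 150 x 30; origin at the centre of its underside.

How it is judged:
By the outcome, as a careful person would: the job done as asked, in the order asked, and still so for the second after the job is handed in, while the arm keeps its last pose, push and grip.
It also fails if it takes over 51 s, if anything falls off the work surface, if the arm or the gripper's body presses on something with over 40 N, if the wrist force passes 120 N, or if a joint passes its speed limit or range.

## Working session

There is one attempt and no reset: what is moved stays moved. The work goes in short steps, Python scripts to look and compute and a tool call to move; the robot and the scene stay as the last step left them, time stands still between calls to the robot, and variables do not carry over. Pictures are saved under pics/ and viewed, at most 10 in all, crops included, and the job is handed in when it is done.

Besides the shell and the picture viewer there is one more tool, called after "Emit:" as name([rows], argument=value, ...), one row to a line, values as JSON. arm_command: Moves the arm, as the interface text tells. Its arguments: {"type":"object","properties":{"steps":{"type":"array","items":{"type":"object","properties":{"rot":{"type":"array","items":{"type":"number"}},"slide":{"type":"array","items":{"type":"number"}},"grip":{"type":"number"}}}},"newtons":{"type":"number"}},"required":["steps"]}

```bash
mkdir -p pics; ls; python3 - <<'E'
from bench import sensors, eyes, order
import cv2, numpy as np
s=sensors.read_state(); print(s)
for n in ("scene","side"):
    p=eyes.camera(n); cv2.imwrite(f"pics/{n}0.png",p["pixels"][:,:,::-1])
    print(n,p["intrinsics"].tolist(),np.round(p["pose"],4).tolist())
    for o in ("scanner","drawer_bar","cassette_center","filler","stain_bottle","specimen_jar","kit_box"):
        print(o,[(np.round(d["bbox"]).tolist(),round(d["conf"],2)) for d in eyes.look_for(o,p)[:2]])
E
```

```text
pics
{'time': 0.0, 'joint_positions': array([-0.02261063,  0.33289064, -0.06470035,  1.46096698,  0.02160099,
        1.3499206 , -0.08849939]), 'joint_vel': array([-9.06442990e-04,  7.02805454e-04, -4.31762254e-04, -7.27216548e-04,
        8.63812037e-05, -1.19064327e-03, -7.51247004e-04]), 'joint_torque': array([-1.20520472e-04, -6.23245955e+01,  2.44190963e-02, -3.89891267e+01,
       -6.13984605e-02,  3.97891912e-02,  1.87085252e-04]), 'ee_pos': array([ 6.24554374e-01, -2.74758990e-06,  1.96530013e-01]), 'eef_rot': array([ 7.07094802e-01,  7.07118368e-01, -5.51470618e-04, -5.00885413e-04]), 'ft_force': array([ 0.03951906, -0.53419031,  0.01087266]), 'torque': array([-0.00703138,  0.00784488, -0.02685392]), 'grip_force': 0.0, 'width': 0.087185634000643}
scene [[510.3842876864871, 0.0, 316.84524716370845], [0.0, 510.3842876864871, 249.2287317450761], [0.0, 0.0, 1.0]] [[0.8544, 0.3901, -0.3433, 1.0901], [0.5196, -0.6515, 0.5528, -0.7657], [-0.0079, -0.6507, -0.7593, 1.0991], [0.0, 0.0, 0.0, 1.0]]
scanner [([292.0, 227.0, 453.0, 380.0], 0.67)]
drawer_bar [([294.0, 229.0, 352.0, 328.0], 0.77), ([293.0, 225.0, 453.0, 381.0], 0.65)]
cassette_center []
filler []
stain_bottle [([266.0, 327.0, 292.0, 363.0], 0.57), ([312.0, 177.0, 371.0, 228.0], 0.46)]
specimen_jar [([202.0, 306.0, 228.0, 332.0], 0.61)]
kit_box [([313.0, 178.0, 371.0, 225.0], 0.86)]
side [[565.2135319555148, 0.0, 319.78986722532005], [0.0, 565.2135319555148, 241.30122928084154], [0.0, 0.0, 1.0]] [[0.8011, -0.3647, 0.4747, -0.0923], [-0.5984, -0.5073, 0.6201, -0.9982], [0.0146, -0.7808, -0.6246, 1.027], [0.0, 0.0, 0.0, 1.0]]
scanner [([303.0, 174.0, 449.0, 288.0], 0.9)]
drawer_bar [([304.0, 206.0, 376.0, 286.0], 0.85)]
cassette_center []
filler []
stain_bottle [([381.0, 268.0, 410.0, 314.0], 0.88)]
specimen_jar [([328.0, 314.0, 355.0, 345.0], 0.85), ([302.0, 207.0, 376.0, 285.0], 0.16)]
kit_box [([224.0, 194.0, 282.0, 242.0], 0.87)]
```

View images.

```bash
python3 - <<'E'
import cv2
a=cv2.imread("pics/side0.png")[150:370,200:500]; cv2.imwrite("pics/sidec.png",cv2.resize(a,None,fx=2.66,fy=2.66,interpolation=cv2.INTER_CUBIC))
a=cv2.imread("pics/scene0.png")[160:400,180:480]; cv2.imwrite("pics/scenec.png",cv2.resize(a,None,fx=2.5,fy=2.5,interpolation=cv2.INTER_CUBIC))
E
```

```text
(no output)
```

View pics/sidec.png

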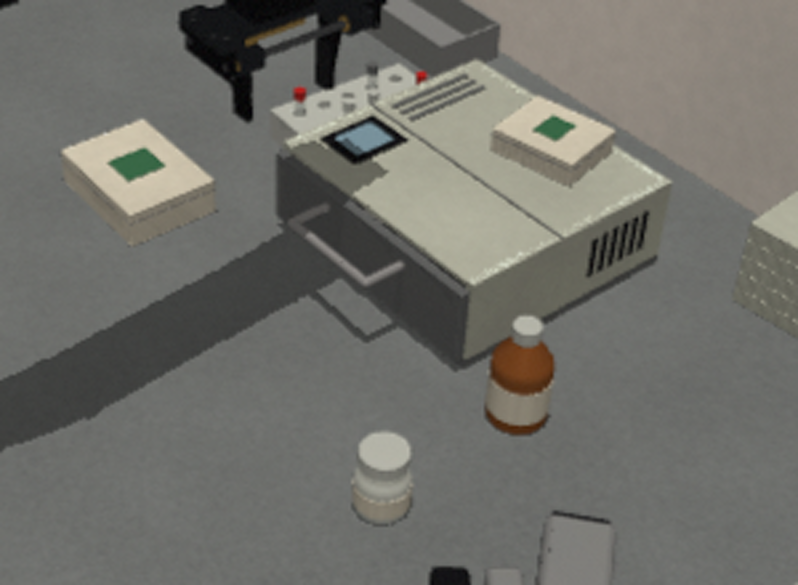

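View pics/scenec.png

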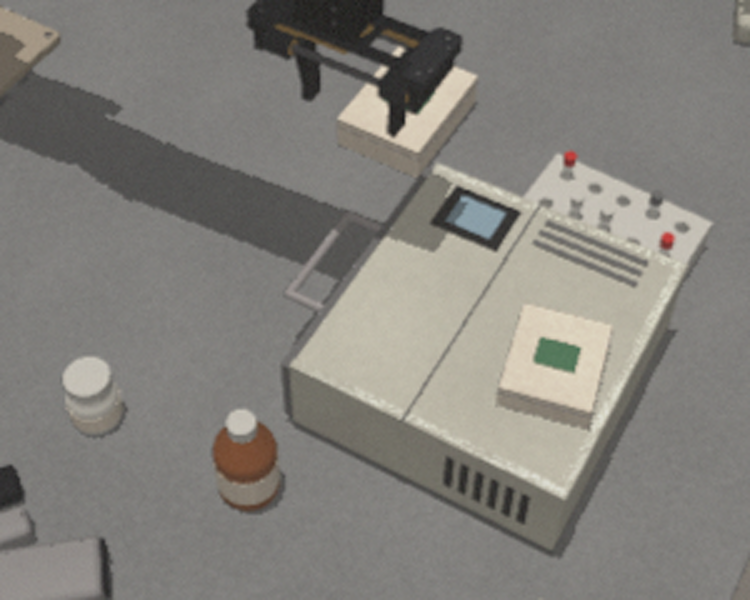

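```bash
cat > h.py <<'E'
import numpy as np
def ray(p,uv,z):
    K,T=np.array(p["intrinsics"]),np.array(p["pose"])
    d=T[:3,:3]@np.linalg.solve(K,[uv[0],uv[1],1.]); o=T[:3,3]
    return o+d*(z-o[2])/d[2]
def proj(p,X):
    K,T=np.array(p["intrinsics"]),np.array(p["pose"])
    c=T[:3,:3].T@(np.asarray(X)-T[:3,3]); q=K@c; return q[:2]/q[2]
E
python3 - <<'E'
from bench import eyes
from h import *
sc={"FL":(433,170,.108),"FR":(290,368,.108),"RR":(570,492,.108),"RL":(683,258,.108),"barL":(345,215,.08),"barR":(290,293,.08)}
si={"FL":(282,150,.108),"FR":(470,286,.108),"RR":(668,184,.108),"RL":(478,64,.108),"barL":(308,232,.08),"barR":(368,282,.08)}
for n,D,s,o in(("scene",sc,2.5,(180,160)),("side",si,2.66,(200,150))):
    p=eyes.camera(n)
    P={k:ray(p,(v[0]/s+o[0],v[1]/s+o[1]),v[2]) for k,v in D.items()}
    for k in P: print(n,k,P[k].round(3))
    for a,b in(("FR","RR"),("FL","RL")): d=P[b]-P[a]; print("yaw",np.degrees(np.arctan2(d[1],d[0])),np.hypot(*d[:2]))
    for a,b in(("FR","FL"),("barR","barL")): d=P[b]-P[a]; print("yaw",np.degrees(np.arctan2(-d[0],d[1])),np.hypot(*d[:2]))
E
```

```text
scene FL [0.686 0.069 0.108]
scene FR [ 0.693 -0.221  0.108]
scene RR [ 0.97  -0.205  0.108]
scene RL [0.957 0.091 0.108]
scene barL [ 0.626 -0.013  0.08 ]
scene barR [ 0.633 -0.13   0.08 ]
yaw 3.4154493994539092 0.27804981514130306
yaw 4.766794229676141 0.2721433308386928
yaw 1.310672290198885 0.28992988231900485
yaw 3.115786219489551 0.11734682170833892
side FL [0.669 0.063 0.108]
side FR [ 0.683 -0.222  0.108]
side RR [ 0.958 -0.219  0.108]
side RL [0.953 0.071 0.108]
side barL [ 0.629 -0.037  0.08 ]
side barR [ 0.63  -0.135  0.08 ]
yaw 0.6444782686191038 0.27476159398020494
yaw 1.6738418631430605 0.28416842104718176
yaw 2.9155982356842536 0.28534443433714113
yaw 0.4324168237823705 0.09772831680988626
```

Emit:
arm_command([
  {"slide": [0, -0.04, 0], "rot": [0, 0, 2], "grip": 0.37},
  {"slide": [0.005, -0.035, 0], "grip": 0.37},
  {"grip": 0.37},
  {"grip": 0.37},
  {"grip": 0.37},
  {"grip": 0.37},
  {"grip": 0.37},
  {"grip": 0.37},
])

```text
schema error: expected keys rot, slide, grip
```

```bash
python3 - <<'E'
from bench import sensors, eyes
import cv2, numpy as np
p=eyes.camera("wrist"); cv2.imwrite("pics/w1.png",p["pixels"][:,:,::-1])
print(np.round(p["intrinsics"],1).tolist(),np.round(p["pose"],4).tolist())
s=sensors.read_state();print(s["ee_pos"],s["eef_rot"],s["width"],s["time"])
for o in ("drawer_bar",): print(eyes.look_for(o,p))
E
```

```text
[[368.7, 0.0, 314.7], [0.0, 368.7, 243.7], [0.0, 0.0, 1.0]] [[1.0, -0.0008, -0.0004, 0.6241], [-0.0009, -0.9665, -0.2566, 0.0702], [-0.0001, 0.2566, -0.9665, 0.384], [0.0, 0.0, 0.0, 1.0]]
[6.25035312e-01 2.70682502e-05 1.97390113e-01] [7.07096237e-01 7.07117322e-01 5.55664864e-05 3.91627670e-05] 0.08702014168435578 0.95
[{'bbox': [310.9, 137.8, 392.5, 378.0], 'conf': 0.94}]
```

View pics/w1.png

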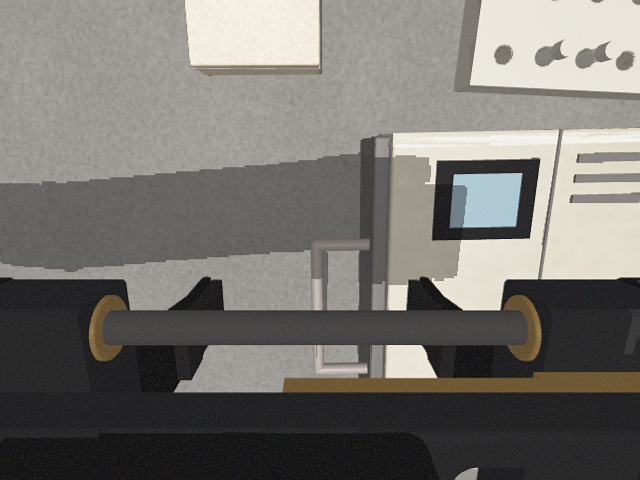

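The wrist view shows the pull bar at column ~319, from (319,244) to (320,370); the panel top edge is at columns ~375–388, and the housing's left edge runs from (392,133) to (555,129).

```bash
python3 - <<'E'
from bench import eyes
from h import *
p=eyes.camera("wrist")
for n,u,v,z in(("barL",319,244,.08),("barR",320,370,.08),("FL",392,133,.108),("L2",555,128.5,.108),("panTL",388,137,.1),("panTR",385,375,.1),("FR",391,375,.108)): print(n,ray(p,(u,v),z).round(4))
E
```

```text
barL [ 0.6276 -0.0107  0.08  ]
barR [ 0.6288 -0.1331  0.08  ]
FL [0.6795 0.0791 0.108 ]
L2 [0.7959 0.0821 0.108 ]
panTL [0.6783 0.0765 0.1   ]
panTR [ 0.6857 -0.1248  0.1   ]
FR [ 0.6891 -0.1193  0.108 ]
```

Emit:
arm_command([
  {"slide": [0, -0.04, 0], "rot": [0, 0, 1.5], "grip": 0.37},
  {"slide": [0.003, -0.032, 0], "rot": [0, 0, 0], "grip": 0.37},
  {"slide": [0, 0, -0.04], "rot": [0, 0, 0], "grip": 0.37},
  {"slide": [0, 0, -0.03], "rot": [0, 0, 0], "grip": 0.37},
  {"slide": [0, 0, 0], "rot": [0, 0, 0], "grip": 0.37},
  {"slide": [0, 0, 0], "rot": [0, 0, 0], "grip": 0.37},
  {"slide": [0, 0, 0], "rot": [0, 0, 0], "grip": 0.37},
  {"slide": [0, 0, 0], "rot": [0, 0, 0], "grip": 0.37},
], newtons=20)

```text
time: 2.05
ee_pos: [0.6286, -0.072, 0.1285]
eef_rot: [0.698, 0.716, 0.001, 0.001]
ft_force: [0.2, 0.2, -0.6]
width: 0.0322
grip_force: 0.0
```

```bash
python3 - <<'E'
from bench import sensors, eyes
import cv2, numpy as np
p=eyes.camera("wrist"); cv2.imwrite("pics/w2.png",p["pixels"][:,:,::-1])
s=sensors.read_state();print(s["ee_pos"],s["eef_rot"],s["width"],s["time"])
E
```

```text
[ 0.62843169 -0.07194905  0.12818469] [6.97754975e-01 7.16336221e-01 4.33339280e-04 4.73932962e-04] 0.0322896924287673 2.1
```

View pics/w2.png

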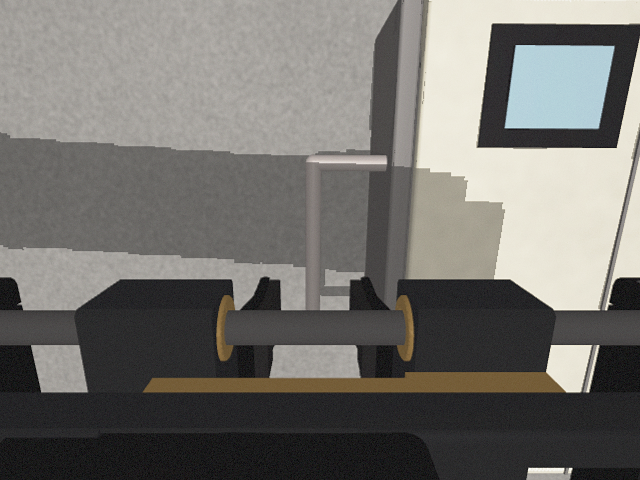

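The bar (column ~313) lies midway between the fingertips (280 and 350), with the panel clear of the far one. Descend and grip.

Emit:
arm_command([
  {"slide": [0, 0, -0.035], "rot": [0, 0, 0], "grip": 0.37},
  {"slide": [0, 0, -0.032], "rot": [0, 0, 0], "grip": 0.37},
  {"slide": [0, 0, 0], "rot": [0, 0, 0], "grip": 0.37},
  {"slide": [0, 0, 0], "rot": [0, 0, 0], "grip": 0.0},
  {"slide": [0, 0, 0], "rot": [0, 0, 0], "grip": 0.0},
  {"slide": [0, 0, 0], "rot": [0, 0, 0], "grip": 0.0},
  {"slide": [0, 0, 0], "rot": [0, 0, 0], "grip": 0.0},
  {"slide": [0, 0, 0], "rot": [0, 0, 0], "grip": 0.0},
], newtons=20)

```text
time: 3.1
ee_pos: [0.6281, -0.072, 0.0605]
eef_rot: [0.698, 0.716, 0.0, 0.0]
ft_force: [-0.5, -0.2, -0.1]
width: 0.0009
grip_force: 0.0
```

```bash
python3 - <<'E'
from bench import eyes
import cv2, numpy as np
from h import *
p=eyes.camera("wrist"); q=eyes.camera("side")
b=eyes.look_for("drawer_bar",q)[:1]; print(b, eyes.look_for("drawer_bar",p)[:1], proj(q,[.628,-.072,.06]))
a=cv2.resize(q["pixels"][170:320,280:420],None,fx=3,fy=3)
im=np.zeros((480,800,3),np.uint8); im[:450,:420]=a; im[:285,420:]=cv2.resize(p["pixels"],(380,285))
cv2.imwrite("pics/c3.png",im[:,:,::-1])
E
```

```text
[{'bbox': [310.4, 226.3, 376.6, 287.5], 'conf': 0.76}] [{'bbox': [302.3, 1.5, 476.3, 373.8], 'conf': 0.73}] [323.01290026 249.67671447]
```

View pics/c3.png

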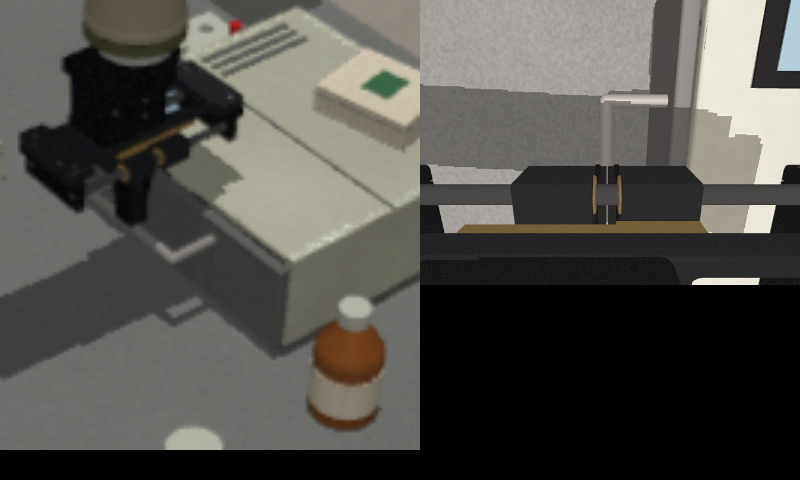

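```bash
python3 - <<'E'
from bench import sensors, eyes
s=sensors.read_state();print(s)
import cv2
p=eyes.camera("wrist"); cv2.imwrite("pics/c4.png",cv2.resize(p["pixels"][200:400,220:420,::-1],None,fx=3,fy=3))
E
```

```text
{'time': 3.3, 'joint_positions': array([ 0.07072251,  0.45061161, -0.03715623,  1.59566651,  0.01818971,
        1.0955376 ,  0.0551208 ]), 'joint_vel': array([ 9.81954898e-05, -3.77372428e-04,  8.92065349e-04, -1.54104862e-03,
       -1.19814589e-03,  8.69477673e-04,  2.33668490e-04]), 'joint_torque': array([ 1.36043718e-04, -6.64835000e+01,  5.09501304e-01, -3.54620147e+01,
       -5.10131603e-02,  3.43743456e-02,  9.00421446e-05]), 'ee_pos': array([ 0.62804369, -0.07199242,  0.06039581]), 'eef_rot': array([6.97793857e-01, 7.16298632e-01, 4.05471387e-05, 4.07647276e-05]), 'ft_force': array([ 0.55730747, -0.05049803, -0.41291006]), 'torque': array([ 0.02005062,  0.02174427, -0.04049613]), 'grip_force': 0.10982677806168795, 'width': 0.00035489207906426294}
```

View pics/c4.png

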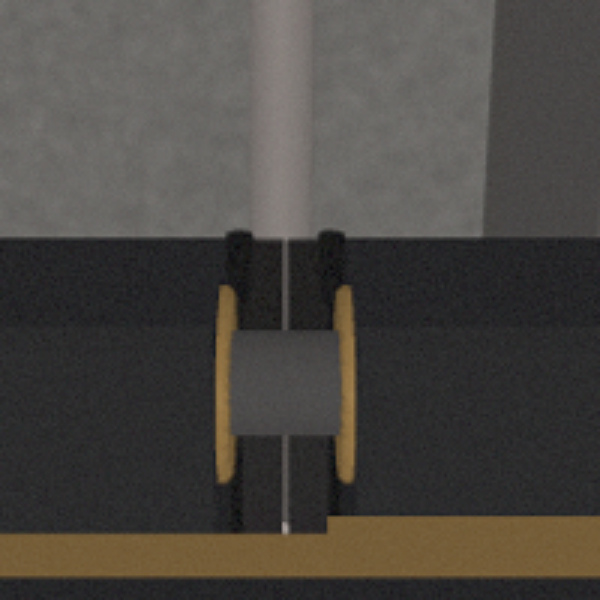

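```bash
python3 - <<'E'
from bench import eyes
import cv2, numpy as np
from h import *
im=np.zeros((600,800,3),np.uint8)
for i,n in enumerate(("scene","side")):
    p=eyes.camera(n); c=proj(p,[.628,-.072,.07]); x0,y0=(c-[33,50]).round().astype(int)
    a=cv2.resize(p["pixels"][y0:y0+100,x0:x0+66].copy(),None,fx=6,fy=6,interpolation=cv2.INTER_CUBIC)
    T=lambda X:tuple(int(round(v)) for v in (proj(p,X)-[x0,y0]+.5)*6)
    for z,col in((.08,(255,0,0)),(.06,(0,255,0))):
        cv2.line(a,T([.6265,-.012,z]),T([.6297,-.132,z]),col,1)
    for z in(.06,.08,.1): cv2.circle(a,T([.628,-.072,z]),3,(255,255,0),-1)
    im[:600,i*400:i*400+396]=a
cv2.imwrite("pics/c5.png",im[:,:,::-1])
E
```

```text
(no output)
```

View pics/c5.png

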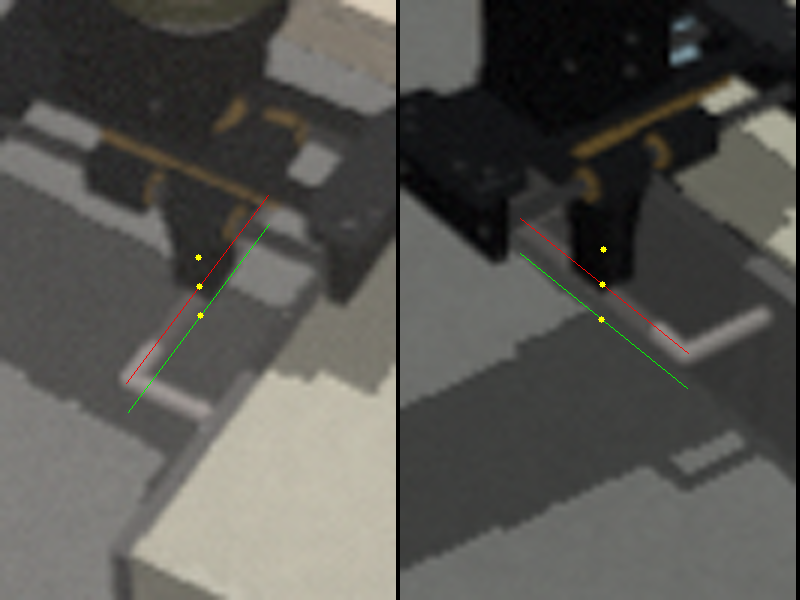

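The bar sits on the z = 0.08 line in both views, but the fingertips end about 20 mm above the reported TCP, at about (200,290) and (600,288) instead of the lower dot. The fingers shut just above the bar, so the real tips are about 2 cm short of the reported TCP. I'll open and go lower.

Emit:
arm_command([
  {"slide": [0, 0, 0.012], "rot": [0, 0, 0], "grip": 0.37},
  {"slide": [0, 0, 0], "rot": [0, 0, 0], "grip": 0.37},
  {"slide": [0, 0, 0], "rot": [0, 0, 0], "grip": 0.37},
  {"slide": [0, 0, -0.014], "rot": [0, 0, 0], "grip": 0.37},
  {"slide": [0, 0, -0.013], "rot": [0, 0, 0], "grip": 0.37},
  {"slide": [0, 0, 0], "rot": [0, 0, 0], "grip": 0.37},
  {"slide": [0, 0, 0], "rot": [0, 0, 0], "grip": 0.0},
  {"slide": [0, 0, 0], "rot": [0, 0, 0], "grip": 0.0},
], newtons=20)

```text
time: 4.45
ee_pos: [0.6283, -0.072, 0.0458]
eef_rot: [0.698, 0.716, 0.0, 0.0]
ft_force: [-0.6, 0.4, 0.3]
width: 0.0194
grip_force: 0.0
```

Emit:
arm_command([
  {"slide": [0, 0, 0], "rot": [0, 0, 0], "grip": 0.0},
  {"slide": [0, 0, 0], "rot": [0, 0, 0], "grip": 0.0},
  {"slide": [0, 0, 0], "rot": [0, 0, 0], "grip": 0.0},
  {"slide": [0, 0, 0], "rot": [0, 0, 0], "grip": 0.0},
  {"slide": [0, 0, 0], "rot": [0, 0, 0], "grip": 0.0},
  {"slide": [0, 0, 0], "rot": [0, 0, 0], "grip": 0.0},
  {"slide": [0, 0, 0], "rot": [0, 0, 0], "grip": 0.0},
  {"slide": [0, 0, 0], "rot": [0, 0, 0], "grip": 0.0},
])

```text
time: 5.45
ee_pos: [0.6273, -0.072, 0.0456]
eef_rot: [0.698, 0.716, -0.0, -0.0]
ft_force: [-5.2, 0.6, 4.8]
width: 0.0094
grip_force: 20.0
```

Emit:
arm_command([
  {"slide": [-0.01, 0, 0], "rot": [0, 0, 0], "grip": 0.0},
  {"slide": [-0.025, -0.001, 0], "rot": [0, 0, 0], "grip": 0.0},
  {"slide": [-0.03, -0.001, 0], "rot": [0, 0, 0], "grip": 0.0},
  {"slide": [-0.03, -0.001, 0], "rot": [0, 0, 0], "grip": 0.0},
  {"slide": [-0.03, -0.001, 0], "rot": [0, 0, 0], "grip": 0.0},
  {"slide": [-0.03, -0.001, 0], "rot": [0, 0, 0], "grip": 0.0},
  {"slide": [-0.01, 0, 0], "rot": [0, 0, 0], "grip": 0.0},
  {"slide": [0, 0, 0], "rot": [0, 0, 0], "grip": 0.0},
])

```text
time: 6.45
ee_pos: [0.4617, -0.0754, 0.0456]
eef_rot: [0.697, 0.717, 0.001, -0.001]
ft_force: [-1.9, 6.3, 2.5]
width: 0.0095
grip_force: 20.0
```

Emit:
arm_command([
  {"slide": [-0.003, 0, 0], "rot": [0, 0, 0], "grip": 0.0},
  {"slide": [-0.002, 0, 0], "rot": [0, 0, 0], "grip": 0.0},
  {"slide": [-0.002, 0, 0], "rot": [0, 0, 0], "grip": 0.0},
  {"slide": [0, 0, 0], "rot": [0, 0, 0], "grip": 0.0},
  {"slide": [0, 0, 0], "rot": [0, 0, 0], "grip": 0.0},
  {"slide": [0, 0, 0], "rot": [0, 0, 0], "grip": 0.0},
  {"slide": [0, 0, 0], "rot": [0, 0, 0], "grip": 0.0},
  {"slide": [0, 0, 0], "rot": [0, 0, 0], "grip": 0.0},
])

```text
time: 7.45
ee_pos: [0.4574, -0.0755, 0.0456]
eef_rot: [0.697, 0.717, 0.002, 0.001]
ft_force: [7.6, 5.9, -6.0]
width: 0.0093
grip_force: 20.0
```

Emit:
arm_command([
  {"slide": [0, 0, 0], "rot": [0, 0, 0], "grip": 0.37},
  {"slide": [0, 0, 0], "rot": [0, 0, 0], "grip": 0.37},
  {"slide": [0, 0, 0], "rot": [0, 0, 0], "grip": 0.37},
  {"slide": [0, 0, 0.05], "rot": [0, 0, 0], "grip": 0.37},
  {"slide": [0, 0, 0.06], "rot": [0, 0, 0], "grip": 0.37},
  {"slide": [0.03, 0, 0.05], "rot": [0, 0, 9], "grip": 1.0},
  {"slide": [0.04, 0, 0.03], "rot": [0, 0, 9], "grip": 1.0},
  {"slide": [0.04, 0, 0], "rot": [0, 0, 9], "grip": 1.0},
])

```text
time: 8.45
ee_pos: [0.5684, -0.0773, 0.2386]
eef_rot: [0.509, 0.861, 0.001, 0.002]
ft_force: [1.1, 0.2, -1.0]
width: 0.0547
grip_force: 0.0
```

Emit:
arm_command([
  {"slide": [0.03, 0, 0], "rot": [0, 0, 9], "grip": 1.0},
  {"slide": [0, 0, 0], "rot": [0, 0, 9], "grip": 1.0},
  {"slide": [0, 0, 0], "rot": [0, 0, 9], "grip": 1.0},
  {"slide": [0, 0, 0], "rot": [0, 0, 9], "grip": 1.0},
  {"slide": [0, 0, 0], "rot": [0, 0, 9], "grip": 1.0},
  {"slide": [0, 0, 0], "rot": [0, 0, 9], "grip": 1.0},
  {"slide": [0, 0, 0], "rot": [0, 0, 9], "grip": 1.0},
  {"slide": [0, 0, 0], "rot": [0, 0, 0], "grip": 1.0},
])

```text
time: 9.45
ee_pos: [0.5958, -0.0772, 0.2352]
eef_rot: [-0.012, 1.0, 0.0, -0.0]
ft_force: [-0.2, -0.1, -0.7]
width: 0.0872
grip_force: 0.0
```

```bash
python3 - <<'E'
from bench import sensors, eyes
import cv2, numpy as np
p=eyes.camera("wrist"); cv2.imwrite("pics/w6.png",p["pixels"][:,:,::-1])
print(np.round(p["pose"],4).tolist())
s=sensors.read_state();print(s["ee_pos"],s["eef_rot"],s["width"],s["time"],s["joint_positions"].round(2))
for o in ("drawer_bar","cassette_center","catch_left","filler"): print(o,[(np.round(d["bbox"]).tolist(),round(d["conf"],2)) for d in eyes.look_for(o,p)[:2]])
E
```

```text
[[-0.024, 0.9663, 0.2563, 0.525], [0.9997, 0.0231, 0.0066, -0.0788], [0.0005, 0.2564, -0.9666, 0.4219], [0.0, 0.0, 0.0, 1.0]]
[ 0.59586394 -0.07719331  0.23524286] [-1.12152793e-02  9.99937093e-01  4.61167878e-05 -1.56923396e-04] 0.08687802447233059 9.5 [ 0.19  0.27 -0.17  1.46  0.05  1.41  1.61]
drawer_bar [([145.0, 58.0, 499.0, 310.0], 0.71)]
cassette_center [([227.0, 213.0, 242.0, 256.0], 0.72), ([225.0, 186.0, 295.0, 280.0], 0.57)]
catch_left [([283.0, 217.0, 290.0, 256.0], 0.86)]
filler [([357.0, 190.0, 392.0, 271.0], 0.74)]
```

View pics/w6.png

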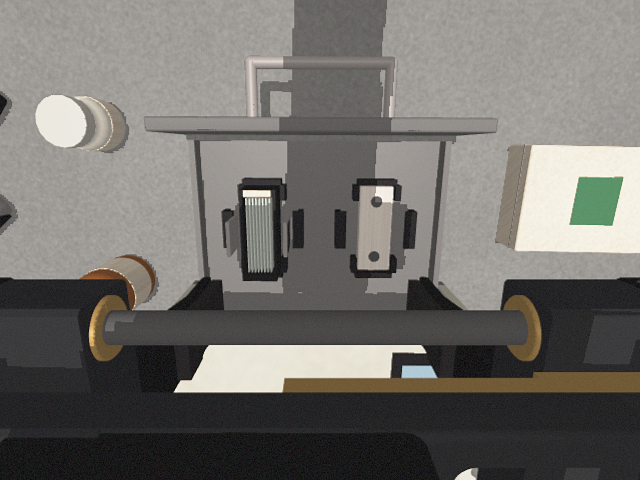

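```bash
python3 - <<'E'
from bench import eyes
from h import *
p=eyes.camera("wrist")
for n,u,v,z in(("barR",249,62,.08),("barL",393,62,.08),("panR",146,118,.1),("panL",497,119,.1),("cass fR",243,188,.072),("fL",283,188,.072),("rR",240,278,.072),("rL",281,278,.072),("paddleL top",289,236,.084),("paddleR top",227,236,.084),("fil f",376,186,.036),("fil r",375,271,.036)): print(n,ray(p,(u,v),z).round(4))
B=np.array([.4574,-.0755]); th=np.radians(1.3); print(B+[.155*np.cos(th)+.06*np.sin(th),.155*np.sin(th)-.06*np.cos(th)])
im=p["pixels"].astype(int).sum(2)//3
for r in (225,236,248): print(r,im[r,215:300].tolist())
E
```

```text
barR [ 0.4576 -0.1357  0.08  ]
barL [ 0.4548 -0.0135  0.08  ]
panR [ 0.506  -0.2186  0.1   ]
panL [0.5001 0.0723 0.1   ]
cass fR [ 0.5651 -0.1451  0.072 ]
fL [ 0.5642 -0.1074  0.072 ]
rR [ 0.6554 -0.1506  0.072 ]
rL [ 0.6545 -0.1093  0.072 ]
paddleL top [ 0.6078 -0.1007  0.084 ]
paddleR top [ 0.6092 -0.1591  0.084 ]
fil f [ 0.564  -0.0137  0.036 ]
fil r [ 0.6572 -0.0086  0.036 ]
[ 0.61372134 -0.13196802]
225 [141, 145, 147, 144, 146, 147, 156, 75, 44, 45, 108, 116, 119, 114, 88, 87, 88, 85, 89, 88, 87, 88, 87, 97, 69, 35, 29, 34, 25, 21, 15, 157, 136, 113, 143, 142, 114, 134, 150, 118, 122, 158, 124, 110, 147, 132, 113, 133, 138, 117, 123, 156, 127, 108, 154, 132, 119, 86, 40, 30, 32, 22, 25, 28, 19, 53, 89, 94, 115, 117, 122, 101, 50, 33, 72, 110, 120, 72, 35, 28, 27, 33, 27, 36, 36]
236 [146, 142, 143, 143, 147, 145, 149, 109, 59, 41, 64, 113, 120, 121, 101, 88, 85, 86, 88, 84, 91, 87, 86, 95, 93, 47, 27, 23, 19, 18, 26, 84, 148, 118, 123, 161, 124, 110, 155, 134, 113, 144, 138, 117, 132, 150, 122, 121, 157, 122, 106, 156, 135, 115, 144, 142, 118, 102, 53, 31, 23, 28, 26, 30, 20, 33, 85, 90, 111, 121, 118, 109, 55, 33, 52, 99, 121, 75, 37, 27, 31, 31, 29, 23, 33]
248 [143, 145, 140, 143, 144, 143, 143, 146, 141, 137, 135, 122, 117, 120, 118, 91, 83, 87, 86, 85, 90, 90, 88, 92, 92, 78, 45, 30, 31, 23, 19, 18, 154, 135, 114, 144, 139, 116, 131, 148, 118, 122, 156, 124, 111, 154, 130, 113, 143, 138, 118, 136, 141, 118, 133, 149, 124, 119, 70, 33, 30, 21, 25, 18, 28, 24, 89, 84, 109, 119, 121, 116, 73, 35, 82, 92, 94, 89, 86, 84, 82, 88, 84, 87, 88]
```

The wrist view shows the drawer fully out, with the cassette in the right bay: body at cols 240–284, rows 185–278, and paddle outer faces at cols 227 and 289. The filler is in the left bay at (375,230). The cassette centre is about (0.611, -0.130), with the tool yaw already lined up.

Emit:
arm_command([
  {"slide": [0.005, -0.025, 0], "rot": [0, 0, 0], "grip": 1.0},
  {"slide": [0.01, -0.028, 0], "rot": [0, 0, 0], "grip": 1.0},
  {"slide": [0, 0, -0.04], "rot": [0, 0, 0], "grip": 1.0},
  {"slide": [0, 0, -0.04], "rot": [0, 0, 0], "grip": 1.0},
  {"slide": [0, 0, -0.035], "rot": [0, 0, 0], "grip": 1.0},
  {"slide": [0, 0, 0], "rot": [0, 0, 0], "grip": 1.0},
  {"slide": [0, 0, 0], "rot": [0, 0, 0], "grip": 1.0},
  {"slide": [0, 0, 0], "rot": [0, 0, 0], "grip": 1.0},
])

```text
time: 10.75
ee_pos: [0.6121, -0.1302, 0.1224]
eef_rot: [-0.013, 1.0, -0.0, 0.001]
ft_force: [-0.7, 0.1, 0.6]
width: 0.0871
grip_force: 0.0
```

```bash
python3 - <<'E'
from bench import sensors, eyes
import cv2, numpy as np
from h import *
w=eyes.camera("wrist"); q=eyes.camera("side"); sc=eyes.camera("scene")
s=sensors.read_state();print(s["ee_pos"],s["width"],s["time"])
for n,p in(("side",q),("scene",sc)):
    for d in eyes.look_for("stain_bottle",p)[:1]:
        b=d["bbox"]; print(n,ray(p,((b[0]+b[2])/2,(b[1]+b[3])/2),.055).round(3),d["conf"])
im=np.zeros((600,800,3),np.uint8); im[:300,:400]=cv2.resize(w["pixels"],(400,300))
e=s["ee_pos"]
for i,p in enumerate((q,sc)):
    c=proj(p,[.611,-.13,.1]); x0,y0=(c-[50,37]).round().astype(int)
    a=cv2.resize(p["pixels"][y0:y0+75,x0:x0+100],None,fx=4,fy=4,interpolation=cv2.INTER_CUBIC)
    for dz in(0,.02,.04): cv2.circle(a,tuple(((proj(p,e+[0,0,dz])-[x0,y0]+.5)*4).round().astype(int).tolist()),2,(255,255,0),-1)
    im[i*300:i*300+300,400:]=a
cv2.imwrite("pics/c7.png",im[:,:,::-1])
E
```

```text
[ 0.61155494 -0.13009761  0.12147456] 0.08708921185922187 10.9
side [ 0.686 -0.296  0.055] 0.92
scene [ 0.695 -0.305  0.055] 0.72
```

View pics/c7.png

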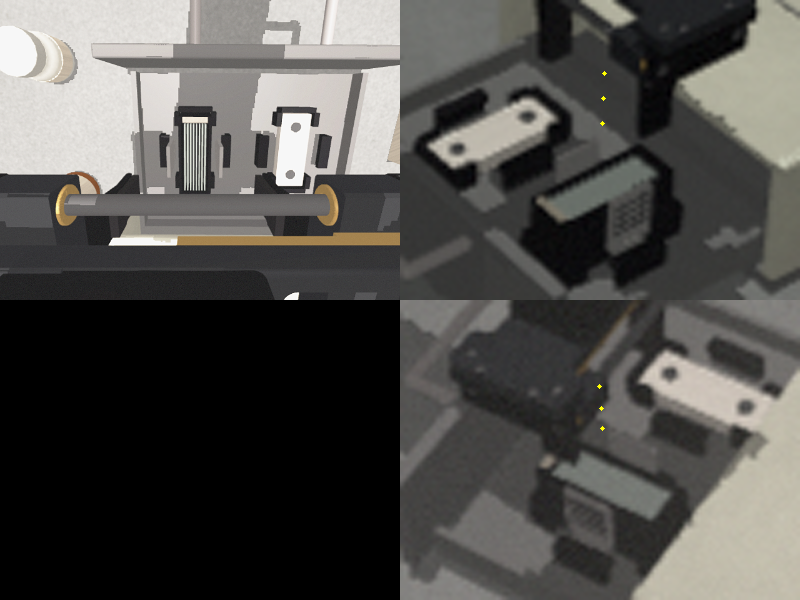

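Side view: the tips are at (555,60) and (655,135), and their midpoint matches the dot 20 mm above the reported TCP, which confirms the ~20 mm offset. The wrist view shows the cassette centred between the fingers (col ~197 of 400). Descend so the tips stop at z ≈ 0.052, then pinch.

Emit:
arm_command([
  {"slide": [0, 0, -0.03], "rot": [0, 0, 0], "grip": 1.0},
  {"slide": [0, 0, -0.03], "rot": [0, 0, 0], "grip": 1.0},
  {"slide": [0, 0, -0.02], "rot": [0, 0, 0], "grip": 1.0},
  {"slide": [0, 0, -0.009], "rot": [0, 0, 0], "grip": 1.0},
  {"slide": [0, 0, 0], "rot": [0, 0, 0], "grip": 1.0},
  {"slide": [0, 0, 0], "rot": [0, 0, 0], "grip": 1.0},
  {"slide": [0, 0, 0], "rot": [0, 0, 0], "grip": 1.0},
  {"slide": [0, 0, 0], "rot": [0, 0, 0], "grip": 0.8},
])

```text
time: 12.0
ee_pos: [0.6113, -0.13, 0.0319]
eef_rot: [-0.013, 1.0, -0.0, 0.0]
ft_force: [0.2, 0.6, -0.1]
width: 0.0825
grip_force: 0.0
```

Emit:
arm_command([
  {"slide": [0, 0, 0], "rot": [0, 0, 0], "grip": 0.2},
  {"slide": [0, 0, 0], "rot": [0, 0, 0], "grip": 0.2},
  {"slide": [0, 0, 0], "rot": [0, 0, 0], "grip": 0.2},
  {"slide": [0, 0, 0], "rot": [0, 0, 0], "grip": 0.2},
  {"slide": [0, 0, 0], "rot": [0, 0, 0], "grip": 0.2},
  {"slide": [0, 0, 0], "rot": [0, 0, 0], "grip": 0.2},
  {"slide": [0, 0, 0], "rot": [0, 0, 0], "grip": 0.2},
  {"slide": [0, 0, 0], "rot": [0, 0, 0], "grip": 0.2},
], newtons=24)

```text
time: 13.0
ee_pos: [0.6112, -0.131, 0.032]
eef_rot: [-0.013, 1.0, -0.001, 0.0]
ft_force: [-0.9, -2.6, 5.4]
width: 0.0425
grip_force: 24.0
```

Emit:
arm_command([
  {"slide": [0, 0, 0.004], "rot": [0, 0, 0], "grip": 0.2},
  {"slide": [0, 0, 0.006], "rot": [0, 0, 0], "grip": 0.2},
  {"slide": [0, 0, 0.008], "rot": [0, 0, 0], "grip": 0.2},
  {"slide": [0, 0, 0.01], "rot": [0, 0, 0], "grip": 0.2},
  {"slide": [0, 0, 0.01], "rot": [0, 0, 0], "grip": 0.2},
  {"slide": [0, 0, 0.01], "rot": [0, 0, 0], "grip": 0.2},
  {"slide": [0, 0, 0.007], "rot": [0, 0, 0], "grip": 0.2},
  {"slide": [0, 0, 0], "rot": [0, 0, 0], "grip": 0.2},
])

```text
time: 14.0
ee_pos: [0.6114, -0.1299, 0.0871]
eef_rot: [-0.013, 1.0, -0.0, 0.001]
ft_force: [0.4, 0.1, -2.5]
width: 0.0419
grip_force: 24.0
```

Force is -2.5 N, about 0.25 kg, so the cassette is free. Continue up.

Emit:
arm_command([
  {"slide": [0, 0, 0.01], "rot": [0, 0, 0], "grip": 0.2},
  {"slide": [0, 0, 0.015], "rot": [0, 0, 0], "grip": 0.2},
  {"slide": [0, 0, 0.018], "rot": [0, 0, 0], "grip": 0.2},
  {"slide": [0, 0, 0.018], "rot": [0, 0, 0], "grip": 0.2},
  {"slide": [0, 0, 0.012], "rot": [0, 0, 0], "grip": 0.2},
  {"slide": [0, 0, 0.007], "rot": [0, 0, 0], "grip": 0.2},
  {"slide": [0, 0, 0], "rot": [0, 0, 0], "grip": 0.2},
  {"slide": [0, 0, 0], "rot": [0, 0, 0], "grip": 0.2},
])

```text
time: 15.0
ee_pos: [0.6106, -0.1299, 0.1657]
eef_rot: [-0.013, 1.0, 0.0, -0.001]
ft_force: [0.1, -0.6, -2.5]
width: 0.0419
grip_force: 24.0
```

```bash
python3 - <<'E'
from bench import sensors, eyes
import cv2, numpy as np
q=eyes.camera("side"); sc=eyes.camera("scene"); w=eyes.camera("wrist")
s=sensors.read_state();print(s["ee_pos"],s["width"],s["time"],s["grip_force"],s["ft_force"])
im=np.zeros((600,800,3),np.uint8); im[:300,:400]=cv2.resize(w["pixels"],(400,300))
im[:300,400:]=cv2.resize(q["pixels"][160:310,240:440],(400,300)); im[300:,400:]=cv2.resize(sc["pixels"][200:350,220:420],(400,300))
cv2.imwrite("pics/c8.png",im[:,:,::-1])
E
```

```text
[ 0.61070982 -0.12992057  0.16576103] 0.04214605856432307 15.15 23.999646306037903 [ 0.3214687   0.26370756 -2.28972534]
```

View pics/c8.png

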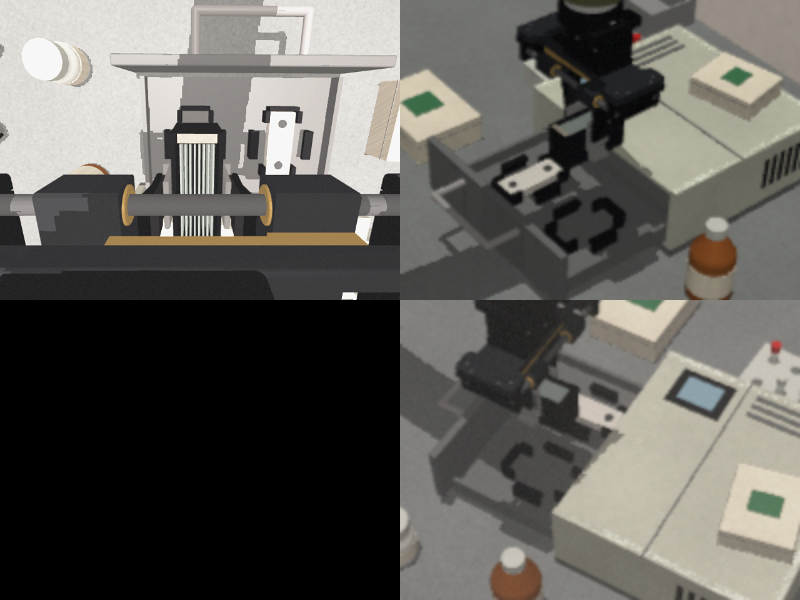

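The cassette hangs level between the fingers, 13.4 cm up, and its bay is empty (side view at (585,225)). The drawer is fully out, and the filler and the other things are in place.

```bash
python3 -c "
from bench import order
print(order.close_job())"
```

```text
the job is handed in; nothing more can be done
None
```

I pulled the drawer out to its stop and lifted the cassette level out of the right bay by its pinched catches. It was held at rest about 13 cm above its seat when I handed the job in at about 15 s; no verdict came back.

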